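# Third hand at the cupboard drawer jig

### The arm

A 6-joint arm with a two-finger parallel gripper is mounted at the origin on the work surface. World frame = base frame: x ahead of the robot, y to its left, z up, the work surface at z = 0. Lengths are in m, angles in rad, forces in N, time in s.
With the tool pointing down it reaches from about 0.325 to 0.775 m from the base axis. Payload 5.5 kg.
Tool frame: the origin (TCP) lies midway between the tips of the shut fingers; the grasp point (between the pads) lies 19 mm behind it; x points along the fingers, y is the direction in which the jaws open and shut, and the axes are right-handed (so a half turn about x gives the same grasp; the last joint's range is limited). The gripper opens to 85 mm and grips with 20 to 120 N. Pads are 22 mm wide; open, the fingers measure 114 mm over their backs; the gripper's body (76 mm by 85 mm) begins 54 mm behind the grasp point. The pads swing forward as they close: fully open they stand 13 mm farther back than shut.
Start: joints at [1.292, 0.091, 1.231, -0, 1.82, -0.057], TCP at [0.132, 0.585, 0.231] pointing down, gripper open.
Joint ranges: [-2.87, 2.87], [-0.86, 2.18], [0.17, 2.46], [-1.51, 4.65], [0.06, 2.69], [-2.65, 2.65]. Speed limits (rad/s): [2.57, 2.57, 3.01, 3.14, 3.14, 3.14].

### API

Orientations are given as a unit quaternion [x, y, z, w].
In Python, from bench import env, imaging gives the robot as it stands. The module is installed in compiled form; this text tells all that it offers.
- The arm moves only by the shell command python3 -m jog 'ROWS' [OPENING]. ROWS is JSON, a list of rows, each an object with "xyz": the shift along the tool's x, y, z normalised to -1 to 1, where 1 is 200 mm, a list of three; "turn": the turn, a rotation vector about the tool's x, y, z normalised to -1 to 1, where 1 is pi/2 rad, a list of three. In form: [{"xyz": [x, y, z], "turn": [wx, wy, wz]}, ...]. A call has 1 to 20 rows; each row shifts and turns the commanded pose from where the row before left it, along the tool's axes as they then stand; what a row does not reach is not made up. A row lasts 1/12 s, in which the tool goes at most 41.7 mm and 7.16 degrees, less where a joint would pass 70% of its speed; a pose out of reach is approached as far as the arm can. A call with a number of a shift or a turn outside -1 to 1 is refused whole. A call with a gripper value outside its range is refused whole. OPENING is the closure, from 0 (fully open) to 1 (shut), set as the call begins (- or left out, the last holds). The fingers move at their own pace and stop on an object; the grip force is fixed at half the most. Time passes only in rows, so rows that do not move let the fingers close. It gives the time, the measured TCP pose, the force and the opening at its end, in the units of the state.
- env.get_state(): the state, without advancing time (a new reading comes with each control period).
- imaging.snapshot(name): name is "scene" or "top" or "wrist"; returns the picture (384x512x3 uint8, blue, green, red); there is no depth.
- imaging.camera_params(name): a dict with "fx", "fy", "cx", "cy" (pixels), "k1" (the pictures are not rectified: a ray, as slopes to the right and down, at radius r is drawn at 1 + k1 r^2 times it, then the intrinsics apply), "rvec" (rotation vector, rad) and "tvec" (3), from world to camera coordinates, as OpenCV has them; the wrist camera has in their place "mount" (4x4, takes a point from camera to tool coordinates, whose origin is the TCP and whose axes are the tool frame's). Camera axes: x right, y down, z forward; pixel columns grow to the right and rows downward; lengths in m; the calibration is good to about 2 mm. A picture is of the moment at which its call begins: read the wrist's pose just before it. camera_params takes no time and is no camera call.
- env.sign_off(): hands the job in, once; it reports no verdict.
The state is a dict: "time": time; "qpos": joint angles; "qvel": joint speeds; "tau": joint torques, N m; "position": TCP position; "ee_rot": TCP orientation; "contact_force": force on the tool from outside, world axes, zero at the start; "moment": the same for the moment, N m; "grip_width": finger opening in m.
Only numpy, scipy, OpenCV 4.12 (cv2) and the standard library are available. Lean on these libraries where they do the work, as an engineer would, in place of code of your own. Each camera call takes 0.05 s, during which the arm holds its last target. There are 200 camera calls.

### The job

Slide the tall drawer board straight up out of the slotted rack, stand it upright on the bed of the wooden jig between the two low rails, and push its end squarely against the jig's spring-loaded stop with a steady push of about 10 newtons, without driving the stop to the end of its travel. Finish while still holding the board pressed there, as a third hand for the colleague who will screw it, and leave everything else on the counter and in the rack where it is.

Things in the scene. Friction and masses are not known exactly. Their poses are not given: they have to be found in the camera images.
- tall_panel: The tall plywood drawer board, 130 long (its x) x 9 thick (y) x 120 mm high (z), about 90 g, both ends alike. Origin: centre of its bottom edge. Starts upright in any one of the three rack slots, its x along the rack's x, standing 80 mm out of the rack's top; the other boards stand at most 26 mm out.
- panel_top (a point): Centre of the tall board's top edge, 120 mm above its origin.
- rack: Fixed brown wooden rack, 154 (x) x 150 (y) x 50 mm high, with three slots along its x, open only upward: 11.5 mm wide, 144 mm long, 40 mm deep, centres at y = -46, 0 and +46 mm, floors 10 mm above the counter. Origin: centre of its underside. It may stand left or right, the jig on the other side.
- jig: Fixed brown wooden jig; origin on the counter, midway between the rails. Bed 110 mm wide, x -140 to +210 mm, top at z = 15 mm. Two rails 12 mm high and 12 mm wide, x -130 to +50 mm, leave a 24 mm gap (y -12 to +12 mm). The sprung stop stands at the +x end, backed by a block (x 179 to 201 mm, 75 mm high). A board in the gap is pushed towards the jig's +x, into the stop.
- stop (a joint): Travel of the spring-loaded stop along the jig's +x, in m: 0 = free, 0.040 = end of its travel. The spring is linear, 600 N/m without preload: 10 N pushes it in by about 17 mm. It springs back when let go.
- stop_face (a point): On the stop's upright pushing face, which looks to the jig's -x: middle of the face, 46 mm above the bed. The stop is a wooden plate 18 mm thick, 100 mm wide, reaching from 1 to 91 mm above the bed. With the stop free, the face is at the jig's x = +90 mm.
- short_panel_a: Short plywood board 130 x 9 x 66 mm high standing in another rack slot. Origin: centre of its bottom edge. Leave it alone.
- short_panel_b: Short plywood board 105 x 9 x 60 mm high standing in the remaining rack slot. Origin: centre of its bottom edge. Leave it alone.
- screwdriver: Screwdriver, 170 mm long, lying on the counter between rack and jig, roughly along world x. Leave it alone.
- hammer: Hammer lying at the left side of the counter. Leave it alone.
- mug: White mug, 80 mm across, 90 mm high, at the right side of the counter. Leave it alone.
- glue_bottle: White glue bottle, 56 mm across, 140 mm high, at the right side of the counter. Leave it alone.
- hinge: Open brass hinge, 64 x 60 x 8 mm, lying at the left side of the counter. Leave it alone.

How it is judged:
By the outcome, as a careful person would: the job done as asked, in the order asked, and still so for the second after the job is handed in, while the arm keeps its last pose, push and grip.
It also fails if it takes over 48 s, if anything falls off the work surface, if the arm or the gripper's body presses on something with over 40 N, if the wrist force passes 120 N, or if a joint passes its speed limit or range.

## Working session

There is one attempt and no reset: what is moved stays moved. The work goes in short steps, Python scripts to look and compute and a shell command to move; the robot and the scene stay as the last step left them, time stands still between calls to the robot, and variables do not carry over. Pictures are saved under pics/ and viewed, about 8 in all and at most 12, crops included, and the job is handed in when it is done.

```bash
mkdir -p pics
cat > h.py <<'E'
import numpy as np, cv2
from bench import env, imaging
from scipy.spatial.transform import Rotation as R
def cam(name, st=None):
    p=imaging.camera_params(name)
    if 'mount' in p:
        st=st or env.get_state()
        T=np.eye(4);T[:3,:3]=R.from_quat(st['ee_rot']).as_matrix();T[:3,3]=st['position']
        M=T@np.array(p['mount']); Rm=M[:3,:3].T; t=-Rm@M[:3,3]
    else:
        Rm=cv2.Rodrigues(np.array(p['rvec'],float))[0]; t=np.array(p['tvec'],float).ravel()
    K=np.array([[p['fx'],0,p['cx']],[0,p['fy'],p['cy']],[0,0,1.]])
    return K,np.array([p['k1'],0,0,0,0.]),Rm,t
def ray(c,uv):
    K,d,Rm,t=c
    n=cv2.undistortPoints(np.array(uv,float).reshape(-1,1,2),K,d).reshape(-1,2)
    return -Rm.T@t, np.c_[n,np.ones(len(n))]@Rm
def plane(c,uv,z):
    o,d=ray(c,uv); return o+d*((z-o[2])/d[:,2])[:,None]
def tri(c1,uv1,c2,uv2):
    o1,d1=ray(c1,uv1);o2,d2=ray(c2,uv2);out=[]
    for a,b in zip(d1,d2):
        s=np.linalg.lstsq(np.c_[a,-b],o2-o1,rcond=None)[0]
        p,q=o1+s[0]*a,o2+s[1]*b; out.append(np.r_[(p+q)/2,np.linalg.norm(p-q)])
    return np.array(out)
def proj(c,P):
    K,d,Rm,t=c
    return cv2.projectPoints(np.array(P,float).reshape(-1,1,3),cv2.Rodrigues(Rm)[0],t,K,d)[0].reshape(-1,2)
E
python3 - <<'E'
from h import *
print(env.get_state())
for n in('scene','top','wrist'):
    i=imaging.snapshot(n);cv2.imwrite(f'pics/{n}0.png',i)
    K,d,Rm,t=cam(n);print(n,K[0,0],d[0],(-Rm.T@t).round(3),Rm.round(2).tolist())
E
```

```text
{'time': 0.0, 'qpos': array([ 1.29232858e+00,  9.18589999e-02,  1.23191815e+00, -4.02608575e-06,
        1.81977272e+00, -5.66617116e-02]), 'qvel': array([ 0.00012364, -0.00126036, -0.00074895,  0.00010858,  0.00061761,
        0.00193039]), 'tau': array([-4.45645792e-04, -4.58724725e+01, -4.18025744e+01, -9.72879974e-06,
        1.17141183e-02,  1.48089941e-05]), 'position': array([0.1318977 , 0.58503262, 0.23013255]), 'ee_rot': array([ 0.07757741,  0.70287639, -0.07894245,  0.70264829]), 'contact_force': array([0.94669497, 0.44800832, 0.47962358]), 'moment': array([-0.00642168,  0.01346458, -0.01933104]), 'grip_width': 0.08561808604838446}
scene 473.05544250965636 -0.08567962360579184 [1.295 0.534 1.177] [[-0.58, 0.81, 0.0], [0.61, 0.44, -0.66], [-0.54, -0.39, -0.75]]
top 355.1324673334509 0.0023220800805793165 [ 0.337 -0.012  1.237] [[-0.02, -1.0, -0.01], [-0.99, 0.02, -0.15], [0.15, 0.01, -0.99]]
wrist 327.4286158996821 -0.09674656641235184 [0.066 0.601 0.374] [[0.22, 0.98, -0.0], [0.94, -0.21, 0.27], [0.26, -0.06, -0.96]]
```

```bash
python3 -c "
import cv2
for n in('scene','top'):
    cv2.imwrite(f'pics/{n}0b.png',cv2.resize(cv2.imread(f'pics/{n}0.png'),(800,600),interpolation=cv2.INTER_CUBIC))"
```

```text
(no output)
```

View pics/scene0b.png

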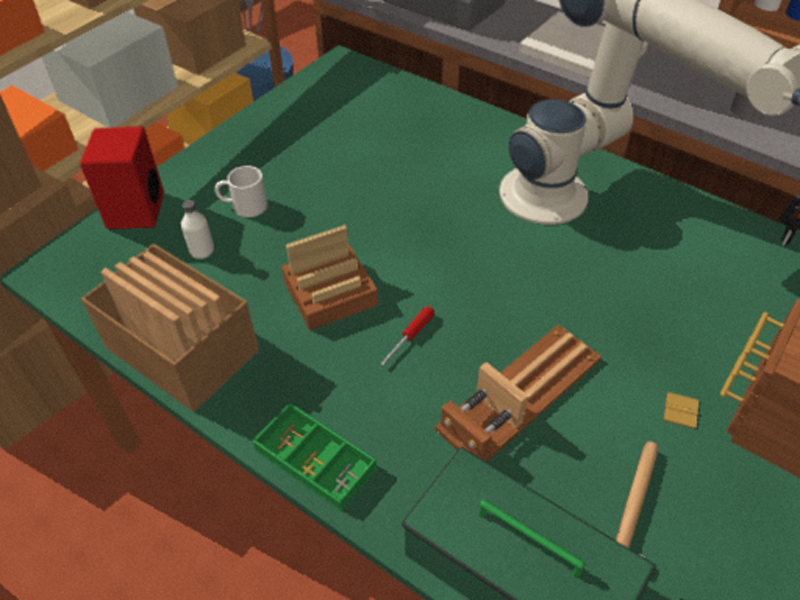

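View pics/top0b.png

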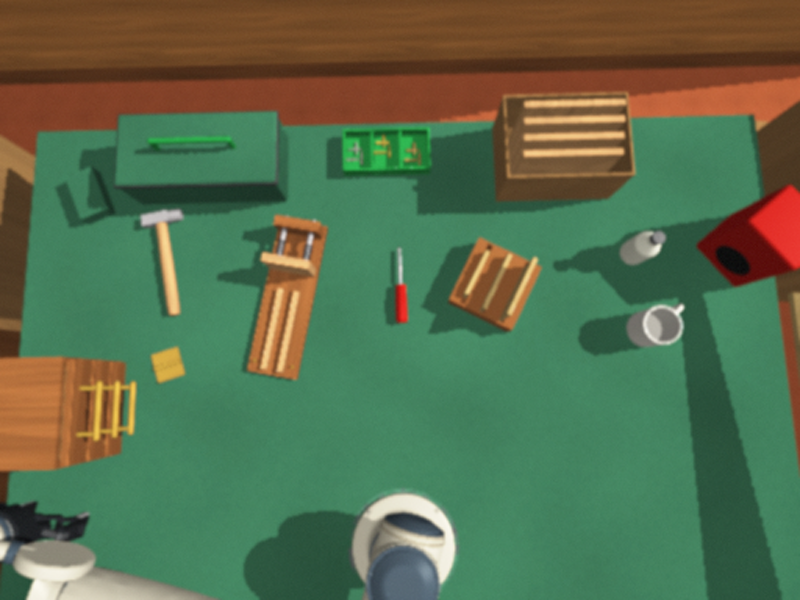

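Scene and top views (shown at 800x600): the rack is on the right and the tall board is in its rightmost slot. Its top edge runs (510,315)–(537,258) in the top view and (287,243)–(348,228) in the scene view. The jig is on the left, with the stop at its far end. The stop plate is at about (290,264) and the rails at about (270–288, 290–370) in the top view.

Run:
```python
from h import *
ct,cs=cam('top'),cam('scene')
s=.64
a=np.array([[510,315],[537,258]])*s; b=np.array([[348,228],[288,244]])*s
print('board top ends',tri(ct,a,cs,b).round(4))
# zoomed crop views and colour info
t=cv2.imread('pics/top0.png');sc=cv2.imread('pics/scene0.png')
print(t[180:196:3,335:345:3].tolist()[:3])
print('plane .13',plane(ct,a,.13).round(4))
# jig bed corners at z=.015 (near end), back corners 
print('jig near corners',plane(ct,np.array([[249,371],[297,379]])*s,.015).round(4))
print('jig rail ends near/far L,R',plane(ct,np.array([[264,371],[280,373],[277,290],[296,292]])*s,.027).round(4))
print('rack corners',plane(ct,np.array([[450,294],[509,329],[541,267],[484,239]])*s,.05).round(4))
A=cv2.resize(t[140:250,150:360],(800,420),interpolation=cv2.INTER_CUBIC);cv2.imwrite('pics/topc.png',A)
```

```text
board top ends [[ 0.4683 -0.222   0.1252  0.0113]
 [ 0.5826 -0.2817  0.136   0.0084]]
[[[132, 202, 232], [82, 137, 202], [72, 124, 180], [97, 132, 71]], [[116, 184, 224], [63, 119, 191], [88, 129, 121], [98, 134, 67]], [[80, 140, 202], [67, 121, 177], [96, 132, 70], [97, 133, 69]]]
plane .13 [[ 0.4706 -0.2261  0.13  ]
 [ 0.5863 -0.2869  0.13  ]]
jig near corners [[0.3736 0.3285 0.015 ]
 [0.354  0.2231 0.015 ]]
jig rail ends near/far L,R [[0.3725 0.2926 0.027 ]
 [0.3675 0.2578 0.027 ]
 [0.5502 0.2667 0.027 ]
 [0.5447 0.2244 0.027 ]]
rack corners [[ 0.5289 -0.1142  0.05  ]
 [ 0.4501 -0.2379  0.05  ]
 [ 0.584  -0.3143  0.05  ]
 [ 0.6496 -0.1931  0.05  ]]
```

View pics/topc.png

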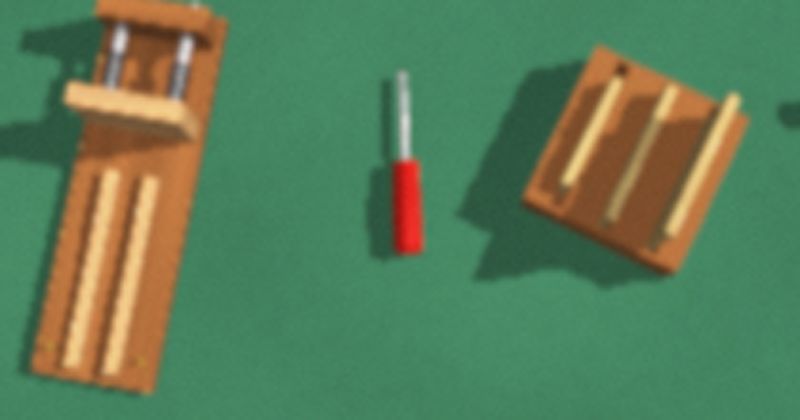

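The crop confirms it: three boards stand in the rack slots and the tallest is the right one, at crop (668,235)–(737,98). The jig's gap lies between the rails at crop (75–150, 170–370), with the stop plate at (65–200, 85–135). Next, refine from wrist views, first the jig on the way, then the rack.

```bash
cat >> h.py <<'E'
def plan(xyz,yawy,frm=None):
    """tool pointing down, tool y axis at world yaw yawy (deg; modulo 180)."""
    st=env.get_state(); Rm=R.from_quat(st['ee_rot']); M=Rm.as_matrix()
    best=None
    for k in(0,180):
        a=np.radians(yawy+k); y=np.array([np.cos(a),np.sin(a),0]); x=np.array([0,0,-1.])
        T=np.c_[x,y,np.cross(x,y)]; rv=(Rm.inv()*R.from_matrix(T)).as_rotvec()
        if best is None or np.linalg.norm(rv)<np.linalg.norm(best): best=rv
    d=M.T@(np.array(xyz)-st['position'])
    print('pos',st['position'].round(4),'toolx',M[:,0].round(3),'y yaw',np.degrees(np.arctan2(M[1,1],M[0,1])).round(2),'F',st['contact_force'].round(2),'w',round(st['grip_width'],4),'t',round(st['time'],2),'q6',st['qpos'].round(2))
    print('shift norm',(d/.2).round(4),'turn norm',(best/(np.pi/2)).round(4),'rows>=',round(max(np.linalg.norm(d)/.0417,np.degrees(np.linalg.norm(best))/7.16),1))
E
python3 -c "
from h import *
plan([.40,.27,.28],80)
plan([.40,.27,.28],62.4)"
```

```text
pos [0.1319 0.5851 0.2304] toolx [-0.    -0.001 -1.   ] y yaw 77.29 F [-0.19  0.31  0.81] w 0.0857 t 0.15 q6 [ 1.29  0.09  1.23 -0.    1.82 -0.06]
shift norm [-0.2462 -1.2425  1.654 ] turn norm [-0.0301 -0.0001  0.001 ] rows>= 10.0
pos [0.1319 0.5851 0.2304] toolx [-0.    -0.001 -1.   ] y yaw 77.29 F [-0.19  0.31  0.81] w 0.0857 t 0.15 q6 [ 1.29  0.09  1.23 -0.    1.82 -0.06]
shift norm [-0.2462 -1.2425  1.654 ] turn norm [1.655e-01 1.000e-04 1.000e-03] rows>= 10.0
```

```bash
python3 -m jog '[{"xyz":[-0.02,-0.1,0.135],"turn":[0,0,0]},{"xyz":[-0.02,-0.1,0.135],"turn":[0,0,0]},{"xyz":[-0.02,-0.1,0.135],"turn":[0,0,0]},{"xyz":[-0.02,-0.1,0.135],"turn":[0,0,0]},{"xyz":[-0.02,-0.1,0.135],"turn":[0,0,0]},{"xyz":[-0.02,-0.1,0.135],"turn":[0,0,0]},{"xyz":[-0.02,-0.1,0.135],"turn":[0,0,0]},{"xyz":[-0.02,-0.1,0.135],"turn":[0,0,0]},{"xyz":[-0.02,-0.1,0.135],"turn":[0,0,0]},{"xyz":[-0.02,-0.1,0.135],"turn":[0,0,0]},{"xyz":[-0.02,-0.1,0.135],"turn":[0,0,0]},{"xyz":[-0.02,-0.1,0.135],"turn":[0,0,0]},{"xyz":[0,0,0],"turn":[0,0,0]},{"xyz":[0,0,0],"turn":[0,0,0]},{"xyz":[0,0,0],"turn":[0,0,0]}]' 0.45
python3 - <<'E'
from h import *
import pickle
st=env.get_state();i=imaging.snapshot('wrist');c=cam('wrist',st)
pickle.dump(c,open('c1.pkl','wb'));cv2.imwrite('pics/w1.png',i)
cv2.imwrite('pics/w1b.png',cv2.resize(i,(800,600),interpolation=cv2.INTER_CUBIC))
plan([.47,-.22,.28],62.4)
E
```

```text
time: 1.4
position: [0.395, 0.2801, 0.2789]
ee_rot: [0.078, 0.703, -0.078, 0.702]
contact_force: [0.1, 0.3, -1.0]
grip_width: 0.0472
pos [0.3947 0.2805 0.2789] toolx [-0.001  0.    -1.   ] y yaw 77.34 F [-0.04 -0.25 -0.49] w 0.0471 t 1.45 q6 [ 0.55 -0.2   1.43  0.    1.92 -0.8 ]
shift norm [-0.0059 -2.3593  0.9161] turn norm [ 1.66e-01 -5.00e-04  1.00e-04] rows>= 12.1
```

View pics/w1b.png

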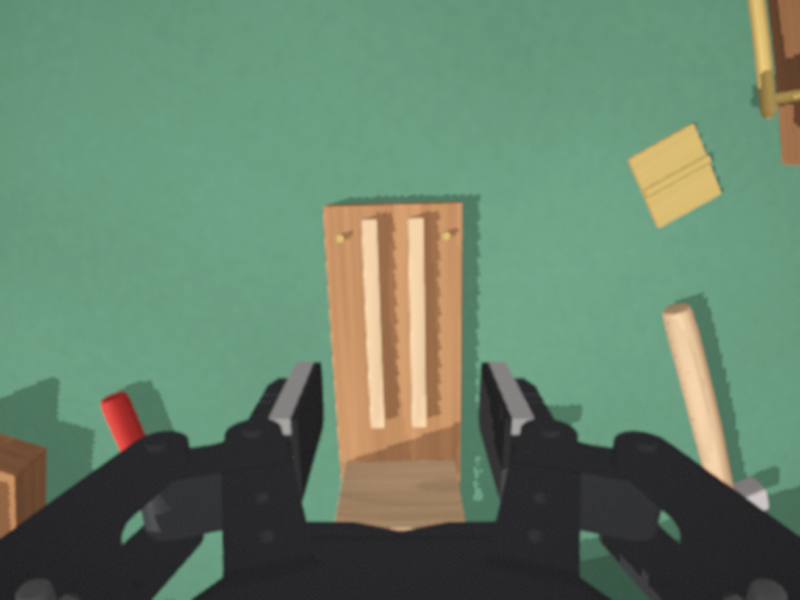

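The wrist view looks back toward the robot along the jig. The rails run (370,220)–(378,428) and (416,218)–(419,427), and the stop face spans (342–462, 460). Moving to view the rack.

```bash
python3 -m jog '[{"xyz":[0,-0.168,0.057],"turn":[0,0,0]},{"xyz":[0,-0.168,0.057],"turn":[0,0,0]},{"xyz":[0,-0.168,0.057],"turn":[0,0,0]},{"xyz":[0,-0.168,0.057],"turn":[0,0,0]},{"xyz":[0,-0.168,0.057],"turn":[0,0,0]},{"xyz":[0,-0.168,0.057],"turn":[0,0,0]},{"xyz":[0,-0.168,0.057],"turn":[0,0,0]},{"xyz":[0,-0.168,0.057],"turn":[0,0,0]},{"xyz":[0,-0.168,0.057],"turn":[0,0,0]},{"xyz":[0,-0.168,0.057],"turn":[0,0,0]},{"xyz":[0,-0.168,0.057],"turn":[0,0,0]},{"xyz":[0,-0.168,0.057],"turn":[0,0,0]},{"xyz":[0,-0.168,0.057],"turn":[0,0,0]},{"xyz":[0,-0.168,0.057],"turn":[0,0,0]},{"xyz":[0,0,0],"turn":[0.055,0,0]},{"xyz":[0,0,0],"turn":[0.055,0,0]},{"xyz":[0,0,0],"turn":[0.055,0,0]},{"xyz":[0,0,0],"turn":[0,0,0]},{"xyz":[0,0,0],"turn":[0,0,0]},{"xyz":[0,0,0],"turn":[0,0,0]}]'
python3 - <<'E'
from h import *
import pickle
st=env.get_state();i=imaging.snapshot('wrist');c=cam('wrist',st)
pickle.dump(c,open('c2.pkl','wb'));cv2.imwrite('pics/w2.png',i)
cv2.imwrite('pics/w2b.png',cv2.resize(i,(800,600),interpolation=cv2.INTER_CUBIC))
# jig: rails in w1
w=cv2.imread('pics/w1.png');c1=pickle.load(open('c1.pkl','rb'))
m=((w.min(2)>125)&(w[:,:,2].astype(int)-w[:,:,0]>25)).astype(np.uint8)
m[:, :200]=0;m[:,300:]=0;m[290:]=0
for k in cv2.findContours(m,0,2)[0]:
    if cv2.contourArea(k)<300: continue
    b=cv2.boxPoints(cv2.minAreaRect(k)); P=plane(c1,b,.027)
    print('rail',b.round(1).tolist(),'\n',P.round(4)[:,:2].tolist(),'ctr',P.mean(0).round(4))
plan([.527,-.255,.28],62.4)
E
```

```text
time: 3.12
position: [0.4478, -0.2131, 0.2792]
ee_rot: [0.167, 0.687, -0.167, 0.687]
contact_force: [0.6, 0.2, -0.5]
grip_width: 0.047
rail [[230.1999969482422, 140.10000610351562], [240.39999389648438, 139.6999969482422], [246.1999969482422, 273.8999938964844], [236.0, 274.29998779296875]] 
 [[0.3679, 0.2543], [0.3701, 0.2665], [0.5479, 0.2318], [0.5456, 0.2181]] ctr [0.4579 0.2427 0.027 ]
rail [[259.8999938964844, 139.10000610351562], [270.20001220703125, 138.89999389648438], [272.70001220703125, 273.0], [262.3999938964844, 273.20001220703125]] 
 [[0.3746, 0.2895], [0.3771, 0.3017], [0.5545, 0.2672], [0.5517, 0.2535]] ctr [0.4645 0.278  0.027 ]
pos [ 0.4477 -0.2133  0.2793] toolx [ 0.  0. -1.] y yaw 62.64 F [ 0.35 -0.56 -0.44] w 0.047 t 3.17 q6 [-0.51 -0.17  1.4   0.    1.91 -1.61]
shift norm [-0.0037 -0.0032  0.4478] turn norm [ 0.0027 -0.     -0.    ] rows>= 2.1
```

View pics/w2b.png

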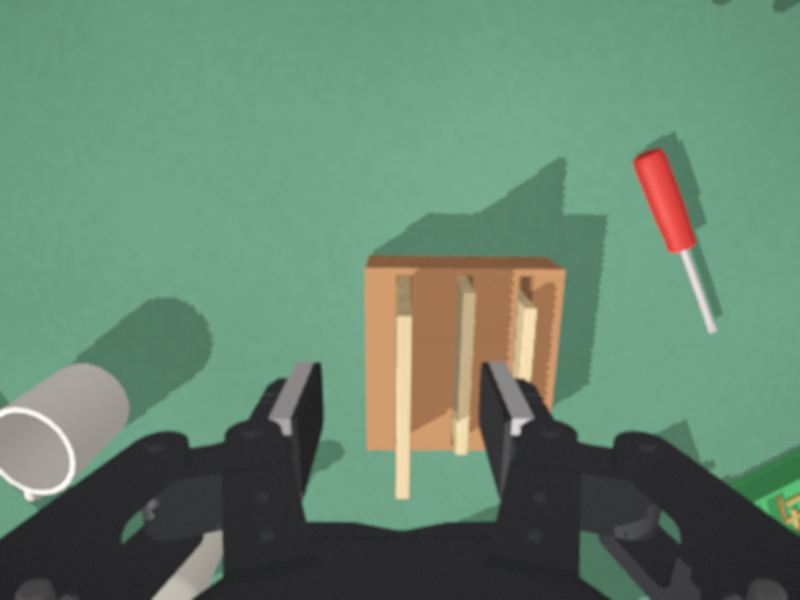

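The rails measure 181 mm long and 36 mm apart, as they should. This view shows the tall board's top edge from (404,316) near to (402,498) far, left of the two short boards. Triangulating its height now.

Run:
```python
from h import *
import pickle
c2=pickle.load(open('c2.pkl','rb'));ct,cs=cam('top'),cam('scene')
w=cv2.imread('pics/w2.png')
m=((w.min(2)>115)&(w[:,:,2].astype(int)-w[:,:,0]>30)).astype(np.uint8)
m[:,:240]=0;m[:,275:]=0
k=max(cv2.findContours(m,0,2)[0],key=cv2.contourArea)
b=cv2.boxPoints(cv2.minAreaRect(k));print(b.round(1).tolist())
b=b[np.argsort(b[:,1])];e=np.array([b[:2].mean(0),b[2:].mean(0)])
t=cv2.imread('pics/top0.png');mt=((t[:,:,2]>195)&(t[:,:,1]>150)).astype(np.uint8)
mt[:,:320]=0;mt[:,350:]=0;mt[:155]=0;mt[210:]=0
k=max(cv2.findContours(mt,0,2)[0],key=cv2.contourArea);bt=cv2.boxPoints(cv2.minAreaRect(k));print(bt.round(1).tolist())
bt=bt[np.argsort(-bt[:,1])];et=np.array([bt[:2].mean(0),bt[2:].mean(0)])
for nm,T in(('top',tri(c2,e,ct,et)),('scene',tri(c2,e,cs,np.array([[348,228],[288,244.]])*.64))):print(nm,T.round(4).tolist(),'len',np.linalg.norm(T[1,:2]-T[0,:2]))
for z in(.13,):
    P=plane(c2,e,z);d=P[1]-P[0];W=plane(c2,b,z)
    print(z,P.round(4).tolist(),'len',np.linalg.norm(d),'yaw',np.degrees(np.arctan2(d[1],d[0])),'mid',P.mean(0),'wid',np.linalg.norm(W[0]-W[1]),np.linalg.norm(W[2]-W[3]))
    yw=np.degrees(np.arctan2(d[1],d[0]));mid=P.mean(0)
plan([mid[0],mid[1],.2],yw+90)
```

```text
[[235.60000610351562, 315.5], [253.39999389648438, 200.39999389648438], [286.79998779296875, 205.60000610351562], [268.8999938964844, 320.70001220703125]]
[[324.6000061035156, 199.89999389648438], [341.1000061035156, 164.60000610351562], [344.1000061035156, 166.0], [327.70001220703125, 201.3000030517578]]
top [[0.4666, -0.2131, 0.1712, 0.0095], [0.5865, -0.287, 0.1249, 0.0043]] len 0.14079408535337995
scene [[0.4745, -0.2113, 0.1347, 0.0034], [0.5791, -0.2833, 0.1329, 0.0059]] len 0.12698833105348742
0.13 [[0.4769, -0.2133, 0.13], [0.5827, -0.2873, 0.13]] len 0.12918896198345503 yaw -34.98801723515616 mid [ 0.52981953 -0.25029437  0.13      ] wid 0.03176204881753971 0.035886722223059234
pos [ 0.4477 -0.2133  0.2793] toolx [ 0.  0. -1.] y yaw 62.64 F [ 0.35 -0.56 -0.44] w 0.047 t 3.17 q6 [-0.51 -0.17  1.4   0.    1.91 -1.61]
shift norm [0.3963 0.0242 0.4495] turn norm [ 0.0848 -0.     -0.    ] rows>= 2.9
```

The wrist mask also caught the rack top (32 mm wide instead of 9), so I'm rejecting it and tightening it.

Run:
```python
from h import *
import pickle
c2=pickle.load(open('c2.pkl','rb'));ct,cs=cam('top'),cam('scene')
w=cv2.imread('pics/w2.png');print(w[250,244:272:2].tolist(),w[190:206:3,258].tolist())
m=((w[:,:,1]>165)&(w[:,:,2]>195)).astype(np.uint8)
m[:,:240]=0;m[:,275:]=0
k=max(cv2.findContours(m,0,2)[0],key=cv2.contourArea)
b=cv2.boxPoints(cv2.minAreaRect(k));print(b.round(1).tolist())
b=b[np.argsort(b[:,1])];e=np.array([b[:2].mean(0),b[2:].mean(0)])
et=np.array([[326.2,200.6],[342.6,165.3]])
for nm,T in(('top',tri(c2,e,ct,et)),('scene',tri(c2,e,cs,np.array([[348,228],[288,244.]])*.64))):print(nm,T.round(4).tolist(),'len',np.linalg.norm(T[1,:2]-T[0,:2]))
P=plane(c2,e,.13);d=P[1]-P[0];W=plane(c2,b,.13)
yw=np.degrees(np.arctan2(d[1],d[0]));mid=P.mean(0)
print(P.round(4).tolist(),'len',np.linalg.norm(d),'yaw',yw,'mid',mid,'wid',np.linalg.norm(W[0]-W[1]),np.linalg.norm(W[2]-W[3]))
plan([mid[0],mid[1],.2],yw+90)
```

```text
[[111, 157, 209], [110, 156, 209], [111, 157, 209], [110, 156, 209], [113, 158, 205], [170, 214, 238], [175, 219, 242], [174, 218, 241], [173, 217, 240], [146, 189, 214], [81, 118, 161], [82, 117, 163], [81, 117, 162], [81, 116, 163]] [[100, 134, 153], [104, 137, 156], [106, 140, 160], [102, 135, 155], [141, 183, 205], [171, 215, 238]]
[[253.0, 202.0], [263.0, 202.0], [263.0, 318.0], [253.0, 318.0]]
top [[0.4746, -0.2261, 0.1189, 0.0035], [0.5861, -0.283, 0.1288, 0.0015]] len 0.12524549314016753
scene [[0.4693, -0.2194, 0.1273, 0.0087], [0.5811, -0.2789, 0.1355, 0.0021]] len 0.12665397493623845
[[0.4708, -0.2228, 0.13], [0.5854, -0.2819, 0.13]] len 0.12890368107445146 yaw -27.25107379344554 mid [ 0.52810174 -0.25236115  0.13      ] wid 0.00936583899750135 0.010581873854448332
pos [ 0.4477 -0.2133  0.2793] toolx [ 0.  0. -1.] y yaw 62.64 F [ 0.35 -0.56 -0.44] w 0.047 t 3.17 q6 [-0.51 -0.17  1.4   0.    1.91 -1.61]
shift norm [0.3963 0.0111 0.4466] turn norm [-0.0012 -0.     -0.    ] rows>= 2.9
```

Height comes out at 0.12–0.135, length 129 mm, width 9.4–10.6 mm: all consistent. Moving over the board and down to just above the short boards' tops.

```bash
python3 -m jog '[{"xyz":[0,0.003,0.15],"turn":[0,0,0]},{"xyz":[0,0.004,0.15],"turn":[0,0,0]},{"xyz":[0,0.004,0.147],"turn":[0,0,0]},{"xyz":[0,0,0],"turn":[0,0,0]},{"xyz":[0.15,0,0],"turn":[0,0,0]},{"xyz":[0.15,0,0],"turn":[0,0,0]},{"xyz":[0.15,0,0],"turn":[0,0,0]},{"xyz":[0.15,0,0],"turn":[0,0,0]},{"xyz":[0.15,0,0],"turn":[0,0,0]},{"xyz":[0.1,0,0],"turn":[0,0,0]},{"xyz":[0.08,0,0],"turn":[0,0,0]},{"xyz":[0,0,0],"turn":[0,0,0]},{"xyz":[0,0,0],"turn":[0,0,0]},{"xyz":[0,0,0],"turn":[0,0,0]}]'
python3 - <<'E'
from h import *
import pickle
i=imaging.snapshot('wrist');st=env.get_state();c=cam('wrist',st)
cv2.imwrite('pics/w3b.png',cv2.resize(i,(800,600),interpolation=cv2.INTER_CUBIC))
cv2.imwrite('pics/w3.png',i)
plan([.528,-.2525,.092],62.8)
print(proj(c,[[.4708,-.2228,.13],[.5281,-.2524,.13]])/.64)
E
```

```text
time: 4.33
position: [0.5283, -0.2535, 0.095]
ee_rot: [0.168, 0.686, -0.168, 0.688]
contact_force: [-0.1, -0.0, 1.4]
grip_width: 0.0468
pos [ 0.5286 -0.2538  0.0955] toolx [ 0.003 -0.002 -1.   ] y yaw 62.48 F [ 0.42 -0.48 -0.16] w 0.0468 t 4.38 q6 [-0.51  0.07  1.5  -0.    1.58 -1.6 ]
shift norm [ 0.0175  0.0043 -0.0056] turn norm [-0.0036  0.002   0.0001] rows>= 0.1
[[402.2585435  168.35557266]
 [403.05419679 443.72124047]]
```

View pics/w3b.png

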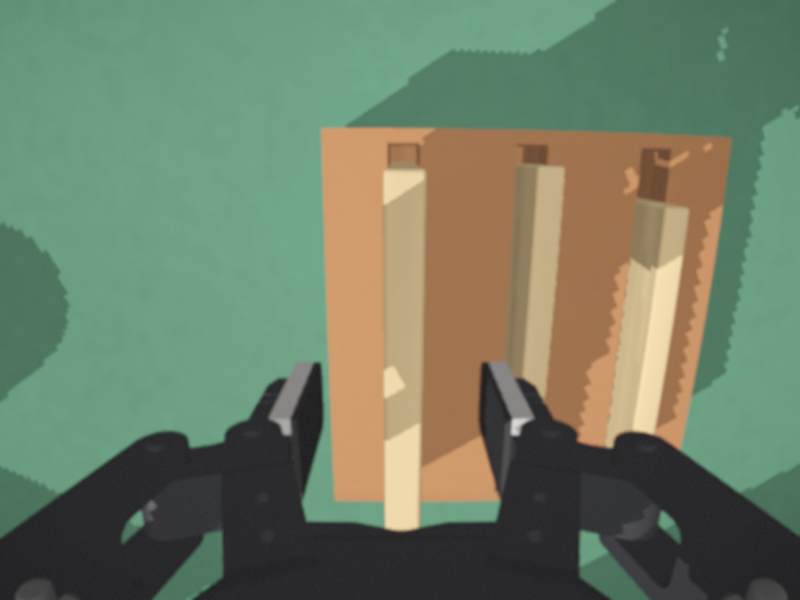

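The board's top edge (columns 384–425) is centred between the pads (320 and 482). Closing.

```bash
python3 -m jog '[{"xyz":[0.015,0.003,-0.003],"turn":[0,0,0]},{"xyz":[0,0,0],"turn":[0,0,0]},{"xyz":[0,0,0],"turn":[0,0,0]},{"xyz":[0,0,0],"turn":[0,0,0]},{"xyz":[0,0,0],"turn":[0,0,0]},{"xyz":[0,0,0],"turn":[0,0,0]},{"xyz":[0,0,0],"turn":[0,0,0]},{"xyz":[0,0,0],"turn":[0,0,0]},{"xyz":[0,0,0],"turn":[0,0,0]},{"xyz":[0,0,0],"turn":[0,0,0]},{"xyz":[0,0,0],"turn":[0,0,0]},{"xyz":[0,0,0],"turn":[0,0,0]}]' 1
python3 -c "
from h import *
plan([.528,-.2525,.18],62.8)"
```

```text
time: 5.38
position: [0.5278, -0.2528, 0.091]
ee_rot: [0.168, 0.686, -0.169, 0.687]
contact_force: [1.0, -0.0, 5.0]
grip_width: 0.0083
pos [ 0.5278 -0.2528  0.091 ] toolx [ 0.001 -0.001 -1.   ] y yaw 62.44 F [ 0.97 -0.    5.05] w 0.0083 t 5.38 q6 [-0.5   0.07  1.5   0.    1.57 -1.59]
shift norm [-0.445   0.0019  0.0006] turn norm [-0.004   0.0008  0.    ] rows>= 2.1
```

```bash
python3 -m jog '[{"xyz":[-0.03,0,0],"turn":[0,0,0]},{"xyz":[-0.05,0,0],"turn":[0,0,0]},{"xyz":[-0.05,0,0],"turn":[0,0,0]},{"xyz":[-0.05,0,0],"turn":[0,0,0]},{"xyz":[-0.05,0,0],"turn":[0,0,0]},{"xyz":[-0.05,0,0],"turn":[0,0,0]},{"xyz":[-0.05,0,0],"turn":[0,0,0]},{"xyz":[-0.05,0,0],"turn":[0,0,0]},{"xyz":[-0.05,0,0],"turn":[0,0,0]},{"xyz":[-0.05,0,0],"turn":[0,0,0]},{"xyz":[-0.05,0,0],"turn":[0,0,0]},{"xyz":[-0.05,0,0],"turn":[0,0,0]},{"xyz":[-0.05,0,0],"turn":[0,0,0]},{"xyz":[0,0,0],"turn":[0,0,0]},{"xyz":[0,0,0],"turn":[0,0,0]},{"xyz":[0,0,0],"turn":[0,0,0]}]'
python3 - <<'E'
from h import *
i=imaging.snapshot('wrist');cv2.imwrite('pics/w4.png',i)
s=imaging.snapshot('scene');cv2.imwrite('pics/s4.png',s)
a=cv2.resize(i,(400,300));b=cv2.resize(s[100:250,150:350],(400,300));cv2.imwrite('pics/p4.png',np.hstack([a,b]))
plan([.4612,.2603,.215],78.8)
E
```

```text
time: 6.72
position: [0.5274, -0.2526, 0.2157]
ee_rot: [0.168, 0.687, -0.168, 0.687]
contact_force: [0.3, -0.6, -1.0]
grip_width: 0.0087
pos [ 0.5272 -0.2525  0.2152] toolx [-0.001  0.001 -1.   ] y yaw 62.44 F [ 0.32 -0.21  0.13] w 0.0082 t 6.82 q6 [-0.5   0.05  1.3  -0.    1.79 -1.59]
shift norm [ 0.0037  2.1204 -1.479 ] turn norm [-0.1818 -0.0011 -0.0002] rows>= 12.4
```

View pics/p4.png

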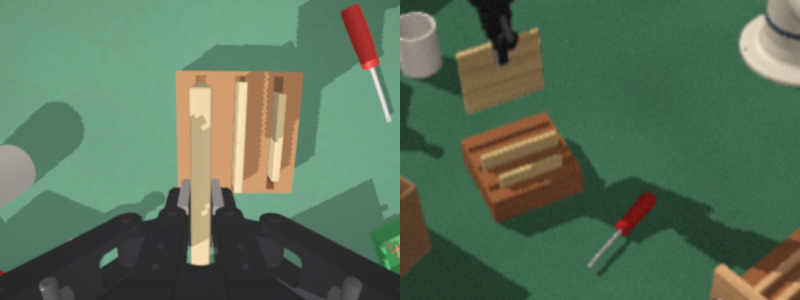

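The board is held upright and clear of the rack; both short boards stay seated and the screwdriver is untouched. Turning to the jig's yaw and carrying it over to jig x ≈ -5 mm.

```bash
python3 -m jog '[{"xyz":[0,0,0],"turn":[-0.045,0,0]},{"xyz":[0,0,0],"turn":[-0.046,0,0]},{"xyz":[0,0,0],"turn":[-0.045,0,0]},{"xyz":[0,0,0],"turn":[-0.046,0,0]},{"xyz":[0,0.08,-0.02],"turn":[0,0,0]},{"xyz":[0,0.17,-0.045],"turn":[0,0,0]},{"xyz":[0,0.17,-0.045],"turn":[0,0,0]},{"xyz":[0,0.17,-0.045],"turn":[0,0,0]},{"xyz":[0,0.17,-0.045],"turn":[0,0,0]},{"xyz":[0,0.17,-0.045],"turn":[0,0,0]},{"xyz":[0,0.17,-0.045],"turn":[0,0,0]},{"xyz":[0,0.17,-0.045],"turn":[0,0,0]},{"xyz":[0,0.17,-0.045],"turn":[0,0,0]},{"xyz":[0,0.17,-0.045],"turn":[0,0,0]},{"xyz":[0,0.17,-0.045],"turn":[0,0,0]},{"xyz":[0,0.17,-0.045],"turn":[0,0,0]},{"xyz":[0,0.17,-0.045],"turn":[0,0,0]},{"xyz":[0,0.17,-0.045],"turn":[0,0,0]},{"xyz":[0,0.17,-0.045],"turn":[0,0,0]},{"xyz":[0,0,0],"turn":[0,0,0]}]'
python3 -m jog '[{"xyz":[0,0,0],"turn":[0,0,0]},{"xyz":[0,0,0],"turn":[0,0,0]}]'
python3 - <<'E'
from h import *
import pickle
i=imaging.snapshot('wrist');st=env.get_state();c=cam('wrist',st);pickle.dump(c,open('c5.pkl','wb'))
cv2.imwrite('pics/w5.png',i)
s=imaging.snapshot('scene');cv2.imwrite('pics/s5.png',s);imaging
t=imaging.snapshot('top');cv2.imwrite('pics/t5.png',t)
cv2.imwrite('pics/p5.png',cv2.resize(i,(800,600),interpolation=cv2.INTER_CUBIC))
plan([.4955,.2535,.215],78.8)
# predicted rails ends
J=np.array([.5004,.2525,0]);a=np.radians(-11.2);X=np.array([np.cos(a),np.sin(a),0]);Y=np.array([-X[1],X[0],0])
print((proj(c,[J+x*X+y*Y+[0,0,.027] for x in(-.13,.05) for y in(-24e-3,-.012,.012,.024)])/.64).round(0).tolist())
E
```

```text
time: 8.48
position: [0.4931, 0.2611, 0.2151]
ee_rot: [0.068, 0.705, -0.066, 0.703]
contact_force: [0.3, 0.2, -1.4]
grip_width: 0.0081
time: 8.65
position: [0.4948, 0.2552, 0.2158]
ee_rot: [0.069, 0.704, -0.069, 0.703]
contact_force: [0.6, -0.4, -0.7]
grip_width: 0.0087
pos [0.4955 0.2541 0.2163] toolx [ 0. -0. -1.] y yaw 78.71 F [-0.71 -0.84 -0.93] w 0.0083 t 8.8 q6 [ 0.41 -0.03  1.38 -0.    1.79 -0.96]
shift norm [ 0.0067 -0.003   0.0008] turn norm [-0.001   0.0001  0.0001] rows>= 0.0
[[359.0, 62.0], [379.0, 62.0], [418.0, 62.0], [438.0, 62.0], [364.0, 341.0], [381.0, 341.0], [416.0, 340.0], [433.0, 340.0]]
```

View pics/p5.png

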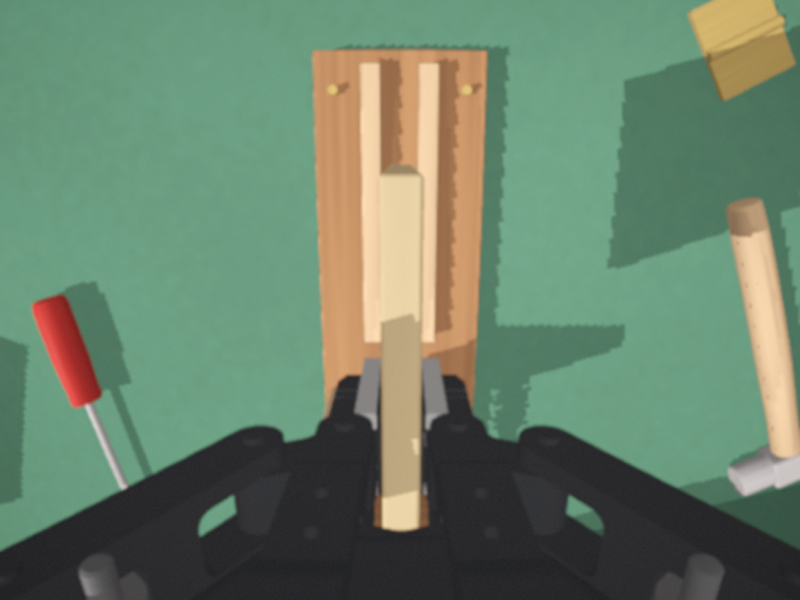

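The gripped board (columns 380–421) sits above the gap between the rails (about 380–420), and the predicted rail edges match to 1–3 px. Refining the rail line from this nearer view.

Run:
```python
from h import *
import pickle
c=pickle.load(open('c5.pkl','rb'));w=cv2.imread('pics/w5.png').astype(float)
g=w[:,:,1]
edges={k:[] for k in range(4)}
for r in range(45,215,3):
    row=cv2.GaussianBlur(g[r:r+1],(3,1),0)[0]; d=np.gradient(row)
    # left rail outer rising, right rail inner rising / outer falling
    for k,(lo,hi,s) in enumerate([(226,238,1),(238,247,-1),(265,274,1),(274,286,-1)]):
        if r>100 and k in(1,2): continue
        j=lo+np.argmax(s*d[lo:hi])
        if s*d[j]>6:
            a,b,e=s*d[j-1],s*d[j],s*d[j+1];edges[k].append((j+.5*(a-e)/(a-2*b+e+1e-9),r))
L={}
for k,v in edges.items():
    P=plane(c,np.array(v),.027);q=np.polyfit(P[:,0],P[:,1],1)
    res=P[:,1]-np.polyval(q,P[:,0]);ok=abs(res)<.0015;q=np.polyfit(P[ok,0],P[ok,1],1)
    print(k,len(v),ok.sum(),'yaw',np.degrees(np.arctan(q[0])).round(2),'y@x.38,.5',np.polyval(q,[.38,.5]).round(4))
```

```text
0 57 57 yaw -11.43 y@x.38,.5 [0.2521 0.2279]
1 19 19 yaw -11.27 y@x.38,.5 [0.2645 0.2405]
2 19 19 yaw -12.08 y@x.38,.5 [0.2892 0.2636]
3 57 57 yaw -11.33 y@x.38,.5 [0.3013 0.2772]
```

Rail centreline: yaw -11.4°, y = 0.2534 at x = 0.4955. Outer width is 48 mm as it must be, and the board is within 1 mm. Lowering.

```bash
python3 -m jog '[{"xyz":[0.1,-0.003,0],"turn":[0.001,0,0]},{"xyz":[0.1,0,0],"turn":[0,0,0]},{"xyz":[0.1,0,0],"turn":[0,0,0]},{"xyz":[0.1,0,0],"turn":[0,0,0]},{"xyz":[0.1,0,0],"turn":[0,0,0]},{"xyz":[0.05,0,0],"turn":[0,0,0]},{"xyz":[0,0,0],"turn":[0,0,0]},{"xyz":[0,0,0],"turn":[0,0,0]},{"xyz":[0,0,0],"turn":[0,0,0]}]'
python3 -m jog '[{"xyz":[0.015,0,0],"turn":[0,0,0]},{"xyz":[0.015,0,0],"turn":[0,0,0]},{"xyz":[0,0,0],"turn":[0,0,0]},{"xyz":[0,0,0],"turn":[0,0,0]}]'
python3 -c "
from h import *
plan([.4955,.2534,.096],78.6)"
```

```text
time: 9.55
position: [0.496, 0.2546, 0.108]
ee_rot: [0.07, 0.703, -0.069, 0.704]
contact_force: [0.1, -0.7, 0.2]
grip_width: 0.0085
time: 9.88
position: [0.4952, 0.2546, 0.1004]
ee_rot: [0.069, 0.704, -0.069, 0.704]
contact_force: [-0.6, 0.3, -0.6]
grip_width: 0.0081
pos [0.4952 0.2546 0.1004] toolx [ 0.  0. -1.] y yaw 78.73 F [-0.63  0.32 -0.6 ] w 0.0081 t 9.88 q6 [ 0.41 -0.01  1.57 -0.    1.59 -0.96]
shift norm [ 0.0218 -0.0058  0.0027] turn norm [ 0.0015  0.     -0.    ] rows>= 0.1
```

```bash
for k in 1 2; do python3 -m jog '[{"xyz":[0.01,-0.003,0],"turn":[0,0,0]},{"xyz":[0,0,0],"turn":[0,0,0]},{"xyz":[0,0,0],"turn":[0,0,0]},{"xyz":[0,0,0],"turn":[0,0,0]}]' | grep -v ee_rot; done
```

```text
time: 10.22
position: [0.4951, 0.254, 0.0982]
contact_force: [0.5, 1.0, -0.9]
grip_width: 0.0085
time: 10.55
position: [0.495, 0.2534, 0.0962]
contact_force: [-0.2, 0.8, -1.0]
grip_width: 0.0077
```

```bash
for k in 1 2 3; do python3 -m jog '[{"xyz":[0.005,0,0],"turn":[0,0,0]},{"xyz":[0,0,0],"turn":[0,0,0]},{"xyz":[0,0,0],"turn":[0,0,0]}]' | grep -v ee_rot; done
```

```text
time: 10.8
position: [0.4951, 0.2536, 0.096]
contact_force: [-1.0, -0.8, 3.7]
grip_width: 0.0086
time: 11.05
position: [0.4952, 0.2537, 0.096]
contact_force: [-3.8, 0.2, 8.9]
grip_width: 0.008
time: 11.3
position: [0.4952, 0.2537, 0.096]
contact_force: [-5.4, -1.4, 12.2]
grip_width: 0.0081
```

The bed was met at TCP 0.096, exactly where expected. Easing the down-load, then sliding towards the stop.

```bash
python3 -m jog '[{"xyz":[-0.010,0,0],"turn":[0,0,0]},{"xyz":[0,0,0],"turn":[0,0,0]},{"xyz":[0,0,0.03],"turn":[0,0,0]},{"xyz":[0,0,0.03],"turn":[0,0,0]},{"xyz":[0,0,0.03],"turn":[0,0,0]},{"xyz":[0,0,0.03],"turn":[0,0,0]},{"xyz":[0,0,0],"turn":[0,0,0]},{"xyz":[0,0,0],"turn":[0,0,0]},{"xyz":[0,0,0],"turn":[0,0,0]}]'
for k in 1 2 3; do python3 -m jog '[{"xyz":[0,0,0.02],"turn":[0,0,0]},{"xyz":[0,0,0],"turn":[0,0,0]},{"xyz":[0,0,0],"turn":[0,0,0]}]' | grep -v ee_rot; done
python3 - <<'E'
from h import *
plan([.55,.2425,.096],78.6)
i=imaging.snapshot('scene');cv2.imwrite('pics/s6.png',i)
cv2.imwrite('pics/p6.png',cv2.resize(i[190:320,260:420],(738,600),interpolation=cv2.INTER_CUBIC))
E
```

```text
time: 12.05
position: [0.5196, 0.2489, 0.096]
ee_rot: [0.07, 0.703, -0.069, 0.704]
contact_force: [1.3, 0.6, 4.4]
grip_width: 0.0085
time: 12.3
position: [0.5228, 0.2483, 0.096]
contact_force: [-0.8, -0.4, 7.5]
grip_width: 0.0081
time: 12.55
position: [0.5262, 0.2477, 0.096]
contact_force: [-2.9, 1.2, 6.7]
grip_width: 0.0083
time: 12.8
position: [0.5296, 0.247, 0.096]
contact_force: [-4.7, 0.7, 8.5]
grip_width: 0.0083
pos [0.5296 0.247  0.096 ] toolx [-0.001  0.001 -1.   ] y yaw 78.77 F [-4.71  0.68  8.51] w 0.0083 t 12.8 q6 [ 0.38  0.07  1.5   0.    1.58 -1.  ]
shift norm [-0.     -0.0024  0.1046] turn norm [ 0.0019 -0.001  -0.0005] rows>= 0.5
```

View pics/p6.png

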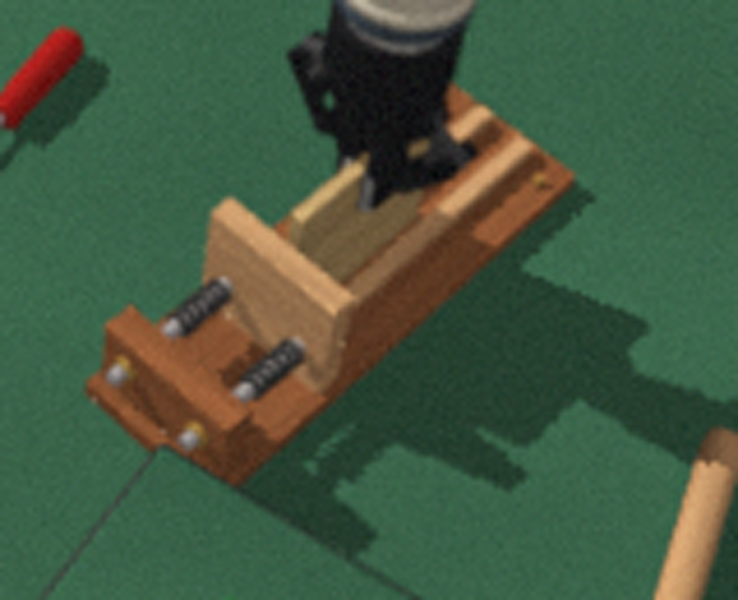

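The board stands in the gap with its end against the stop, square to it. Springs are only slightly compressed. The down-load adds friction that clouds the push reading, so I ease it and continue.

```bash
python3 -m jog '[{"xyz":[-0.007,0,0],"turn":[0,0,0]},{"xyz":[0,0,0],"turn":[0,0,0]},{"xyz":[0,0,0],"turn":[0,0,0]}]' | grep -v ee_rot
for k in 1 2; do python3 -m jog '[{"xyz":[-0.001,-0.001,0.015],"turn":[0,0,0]},{"xyz":[-0.001,0,0.01],"turn":[0,0,0]},{"xyz":[0,0,0],"turn":[0,0,0]},{"xyz":[0,0,0],"turn":[0,0,0]}]' | grep -v ee_rot; done
python3 - <<'E'
from h import *
F=[]
for k in range(5):
    imaging.snapshot('top');F.append(env.get_state()['contact_force'])
print(np.mean(F,0),np.std(F,0));plan([.54,.2445,.096],78.6)
E
```

```text
time: 13.1
position: [0.5295, 0.2468, 0.0962]
contact_force: [-4.1, 2.2, 2.9]
grip_width: 0.0086
time: 13.43
position: [0.5342, 0.2457, 0.0962]
contact_force: [-4.9, 2.6, 1.6]
grip_width: 0.0083
time: 13.77
position: [0.5384, 0.2449, 0.0963]
contact_force: [-7.9, 4.2, 2.4]
grip_width: 0.0084
[-7.53136944  3.73527186  1.87324084] [0.31073007 0.62339383 0.39913762]
pos [0.5383 0.2449 0.0963] toolx [-0.004  0.001 -1.   ] y yaw 78.81 F [-7.12  2.65  1.49] w 0.0084 t 14.02 q6 [ 0.37  0.09  1.47  0.    1.58 -1.01]
shift norm [ 0.0015 -0.0002  0.0085] turn norm [ 0.0023 -0.0028  0.0001] rows>= 0.0
```

Force along the jig is 8.1 N, and geometry gives 13.6 mm of travel → 8.2 N, so they agree. About 3 mm more is needed.

```bash
python3 -m jog '[{"xyz":[0,0.002,0.008],"turn":[0.002,0,0]},{"xyz":[0,0,0.008],"turn":[0,0,0]},{"xyz":[0,0,0],"turn":[0,0,0]},{"xyz":[0,0,0],"turn":[0,0,0]},{"xyz":[0,0,0],"turn":[0,0,0]},{"xyz":[0,0,0],"turn":[0,0,0]}]' | grep -v ee_rot
python3 - <<'E'
from h import *
F=[]
for k in range(6):
    t=imaging.snapshot('top');st=env.get_state();F.append(st['contact_force'])
f=np.mean(F,0);X=np.array([.9803,-.1973,0]);Y=np.array([.1973,.9803,0])
print('F',f,'along',f@X,'lat',f@Y,'jigx tcp',(st['position']-[.5004,.2525,0])@X,'jigy',(st['position']-[.5004,.2525,0])@Y);plan([.54,.2445,.096],78.6)
s=imaging.snapshot('scene');w=imaging.snapshot('wrist')
a=cv2.resize(s[170:320,180:420],(800,500),interpolation=cv2.INTER_CUBIC);cv2.imwrite('pics/p7.png',a);cv2.imwrite('pics/w7.png',cv2.resize(w,(800,600)))
E
```

```text
time: 14.52
position: [0.5411, 0.2446, 0.0964]
contact_force: [-9.9, 2.9, 2.8]
grip_width: 0.0081
F [-9.23691249  3.6703696   2.92526461] along -9.77910924070684 lat 1.7756204866283114 jigx tcp 0.0414034296483947 jigy 0.0002662229678657207
pos [0.541  0.2446 0.0963] toolx [-0.005  0.    -1.   ] y yaw 78.63 F [-9.68  3.58  3.13] w 0.0081 t 14.82 q6 [ 0.37  0.09  1.47  0.    1.59 -1.01]
shift norm [ 0.0017 -0.0015 -0.005 ] turn norm [ 0.0003 -0.0035  0.0004] rows>= 0.0
```

View pics/p7.png

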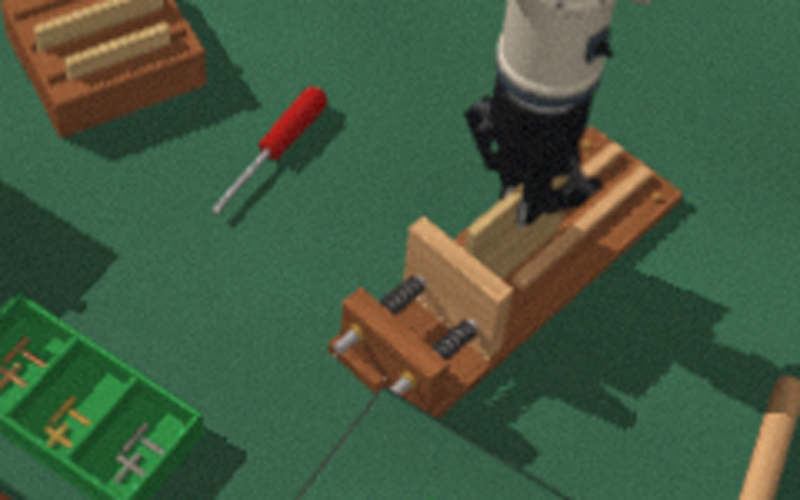

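View pics/w7.png

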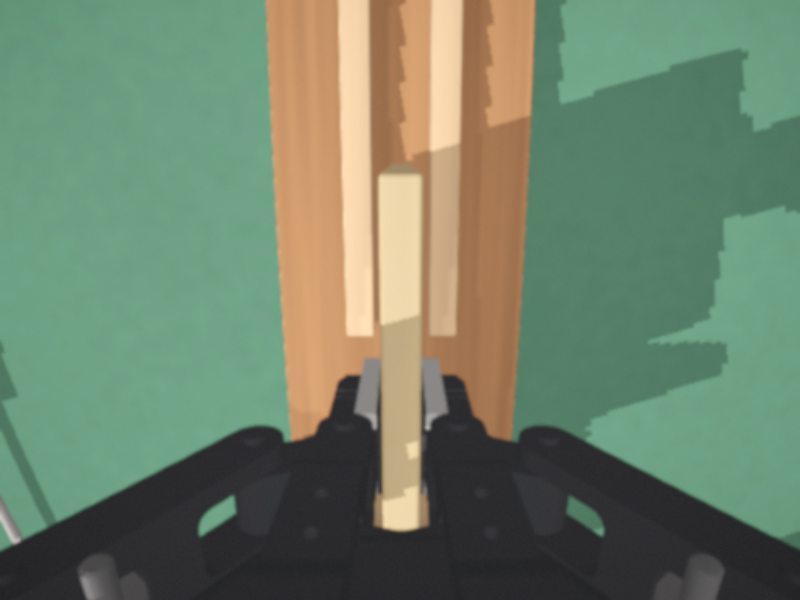

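The final pictures show the board upright between the rails, centred in the gap. The springs are partly compressed, and the rack boards, screwdriver and hammer are where they were. The push is 9.8 N measured, and geometry gives 16.4 mm of travel. Handing in.

```bash
python3 -c "
from bench import env
env.sign_off()
s=env.get_state();print(s['time'],s['contact_force'])"
```

```text
the job is handed in; nothing more can be done
the job is handed in; nothing more can be done
```

The tall board is out of the rack, upright on the jig bed between the rails, and held with its end pressed against the sprung stop. I handed the job in at about 15 s of the 48 s allowed; no verdict was reported.

- **Push:** the wrist sensor averaged 9.8 N along the jig. The TCP position puts the stop about 16.4 mm in, also 9.8 N by its spring rate and well short of the 40 mm end. It was steady over the last readings.
- **Squareness:** board yaw is within about 0.1° of the rails and it sits within about 1 mm of the gap's centre. The tool leans about 0.3° under the load, which I left as it is.
- **Board position:** it is seated on the bed with about 3 N downward and has not slipped in the grip.
- **Everything else:** in the last pictures the two short boards and the screwdriver stand where they did, as does the part of the hammer in view. The mug, glue bottle and hinge were outside those pictures, so I did not check them at the end.

**Disagreements:**
- While the board slid with about 8 N down on it, friction made the push read about 2 N too high, so I eased that load before setting the push.
- A sideways force of about 1.8 N remained at the end, probably friction.
- My first mask for the board was wrong (32 mm wide instead of 9), so I rejected it and measured again.

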